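# Rock the tilt gauge on the bar until its pointer is on the mark, and hold

## Task

Pick up the tilt gauge by its knob and set it gently and upright on the stand, with the groove under its foot resting on the stand's raised round bar. Keeping the groove on the bar, rock the gauge sideways until its swinging pointer settles in the middle of the gap of the black index fork. Finish while still gripping it there, steady and lightly pressed onto the bar, so that the reading can be photographed: do not let go, and leave the bottle, punch and slide box where they are.

Things in the scene. Friction and masses are not known exactly. Their poses are not given: they have to be found in the camera images.
- gauge: Loose tilt gauge, about 0.4 kg, 185 mm tall, standing on the desk at the start. Origin: centre of its underside; z up, x along the dial's normal (white dial faces +x, away from the robot), y across the dial. Aluminium foot 44 (x) x 90 (y) x 14 mm, grooved underneath; round dial housing 128 mm across, 20 mm thick, centred 80 mm up; above it a neck and a black square knob.
- gauge_grip (a point): Centre of the gauge's black knob, 168 mm above its underside. The knob is 26 x 26 mm square, 151 to 185 mm above the underside, and can be gripped across y or across x.
- gauge_seat (a point): Point where the bar's axis lies when the gauge sits fully on the bar: 2.1 mm above its underside, on the centre line of its V groove. The groove (90 degrees, 24 mm wide at the mouth, 12 mm deep) runs along the gauge's x through the whole foot.
- pointer (a joint): Angle (rad) of the swinging pointer about the gauge's x axis at the dial's centre: 0 towards the middle of the foot, growing as the tip moves to the gauge's +y side. It hangs plumb, so it equals the gauge's sideways lean (top towards +y is positive). It swings for about half a second after a movement.
- index (a joint): Angle of the black two-pronged index fork on the dial, same axis, zero and sign as the pointer. It differs from run to run (0.20 to 0.42 rad, always on the +y side) and is stiff: it stays where it is on the gauge.
- pointer_tip (a point): Tip of the pointer (a straight black hand 4 mm wide), 56 mm from the dial's centre, in front of the dial.
- index_gap (a point): Middle of the gap (15 mm wide) between the fork's prongs, 56 mm from the dial's centre; the pointer tip coincides with it when the pointer is on the mark.
- stud: Stand bolted to the desk. Origin at the centre of its underside. Dark base plate 110 (x) x 120 (y) x 12 mm; on it an aluminium block 70 (x) x 52 (y) mm whose top is stepped: 46 mm high on its +y half, 30 mm on its -y half. From the middle rises a 6 mm thick web carrying a steel round bar.
- bar_mid (a point): Middle of the round bar, on its axis, 75 mm above the desk. The bar is 14 mm in diameter and 70 mm long, along the stand's x axis.
- dropper: Bystander: white dropper bottle, 34 mm across, 85 mm tall, standing; origin at the centre of its underside.
- punch: Bystander: grey paper punch with black base, 75 (x) x 110 (y) x 51 mm; origin at the centre of its underside.
- slidebox: Bystander: wooden slide box, 92 (x) x 47 (y) x 36 mm; origin at the centre of its underside.

How it is judged:
By the outcome, as a careful person would: the job done as asked, in the order asked, and still so for the second after the job is handed in, while the arm keeps its last pose, push and grip.
It also fails if it takes over 54 s, if anything falls off the work surface, if the arm or the gripper's body presses on something with over 40 N, if the wrist force passes 120 N, or if a joint passes its speed limit or range.

## Robot

A 6-joint arm with a two-finger parallel gripper is mounted at the origin on the work surface. World frame = base frame: x ahead of the robot, y to its left, z up, the work surface at z = 0. Lengths are in m, angles in rad, forces in N, time in s.
With the tool pointing down it reaches from about 0.35 to 0.775 m from the base axis. Payload 5.5 kg.
Tool frame: the origin (TCP) lies between the finger pads; the fingertips stand 22 mm ahead of it and the grasp point (between the pads) lies 3 mm ahead of it; z points along the fingers, y is the line along which they close (so a half turn about z gives the same grasp; the last joint's range is limited). The gripper opens to 85 mm and grips with 20 to 120 N. Pads are 22 mm wide; open, the fingers measure 114 mm over their backs; the gripper's body (76 mm by 85 mm) begins 54 mm behind the grasp point. The pads swing forward as they close: fully open they stand 13 mm farther back than shut.
Start: joints at [-1.377, 0.313, 0.046, 1.304, 0, 1.431], TCP at [0.188, -0.543, 0.253] pointing down, gripper open.
Joint ranges: [-2.76, 2.76], [-0.86, 1.69], [-1.03, 1.26], [-2.2, 2.34], [-1.47, 1.5], [-3.14, 3.14]. Speed limits (rad/s): [2.57, 2.57, 3.14, 3.14, 3.14, 3.14].

## Interface

Orientations are given as a unit quaternion [w, x, y, z].
In Python, from workcell import env gives the robot as it stands.
- The arm moves only by the tool nudge_tcp, called after ">>>" by a JSON object that holds its "fn" and its "kwargs". Schema: {"type":"object","properties":{"ticks":{"type":"array","items":{"type":"array","items":{"type":"number"},"minItems":6,"maxItems":6},"minItems":1,"maxItems":8},"aperture":{"type":"number"},"clamp_n":{"type":"number"},"only":{"type":"string"},"quiet":{"type":"boolean"},"lines":{"type":"string"}},"required":["ticks"],"additionalProperties":false}. ticks is a list of rows, 1 to 8 of them, each of 6 numbers: dx, dy, dz in normalised numbers (1 is 0.5 m), then a rotation vector rx, ry, rz in fractions of the full range, 1 being pi/2 rad; each row is the pose to reach, as a shift and turn from the pose commanded when the call began, along the tool's axes at that moment; what a row does not reach only later rows make up. A row lasts 1/8 s, in which the tool goes at most 0.0625 m and 0.188 rad, less where a joint would pass 70% of its speed; a pose out of reach is approached as far as the arm can. aperture is the finger opening in m, set as the call begins (left out keeps the last). The fingers move at their own pace and stop on an object; clamp_n is the grip in N (left out, the last holds). Time passes only in rows, so rows that do not move let the fingers close. The tool returns the time, the measured TCP pose, the force, the opening and the grip force at its end. only (a regular expression) keeps the lines of the reply that match it, lines (a string "A,B") keeps lines A to B, and quiet returns only ok. No shift or turn number may pass 1 either way. Input that does not fit is refused with a message, and nothing moves.
- env.get_state(): the state, without advancing time (a new reading comes with each control period).
- env.read_camera(name): name is "side" or "top" or "wrist"; returns a dict with "image" (480x640x3 uint8, red, green, blue), "K" (3x3 intrinsics, pixels), "D" ([k1, k2, p1, p2, k3] as OpenCV has them; the pictures are not rectified), "R" (3x3) and "t" (3): a world point X has camera coordinates R X + t. Camera axes: x right, y down, z forward; pixel columns grow to the right and rows downward; lengths in m; the calibration is good to about 2 mm. A picture is of the moment at which its call begins. There is no depth.
- env.hand_in(): hands the job in; it is judged then, once.
The state is a dict: "clock": time; "joint_pos": joint angles; "qvel": joint speeds; "tau": joint torques, N m; "tcp_pos": TCP position; "orientation": TCP orientation; "wrist_force": force on the tool from outside, world axes, zero at the start; "ft_torque": the same for the moment, N m; "finger_gap": finger opening in m; "grip_force": force on a finger pad.
Only numpy, scipy, OpenCV 4.12 (cv2) and the standard library are available. Lean on these libraries where they do the work, as an engineer would, in place of code of your own. Each camera call takes 0.05 s, during which the arm holds its last target. There are 200 camera calls.

## Working session

There is one attempt and no reset: what is moved stays moved. The work goes in short steps, Python scripts to look and compute and a tool call to move; the robot and the scene stay as the last step left them, time stands still between calls to the robot, and variables do not carry over. Pictures are saved under pics/ and viewed, at most 10 in all, crops included, and the job is handed in when it is done.

```bash
ls; mkdir -p pics
```

Create h.py:
```python
import numpy as np,cv2
from workcell import env
def cam(n):
    c=env.read_camera(n); return c
def save(c,f): cv2.imwrite('pics/'+f,c['image'][:,:,::-1])
```

Run:
```python
from h import *
a=cam('side');b=cam('top')
np.savez('c0.npz',**{k+n:c[k] for n,c in(('s',a),('t',b)) for k in('image','K','D','R','t')})
save(a,'s0.png');save(b,'t0.png')
for c in(a,b): print(-c['R'].T@c['t'],c['K'][0,0],c['R'][2],c['D'])
print(env.get_state())
```

```text
pics
workcell.py
[ 0.25286071 -0.55835249  0.81210876] 565.5699420032826 [ 0.3592544   0.59780178 -0.7166375 ] [0.04772216 0.         0.         0.         0.        ]
[0.45581564 0.01676917 1.016552  ] 534.0994536832885 [ 0.18164561 -0.0078946  -0.98333237] [-0.13864579  0.          0.          0.          0.        ]
{'clock': 0.1, 'joint_pos': array([-1.37662479e+00,  3.13975269e-01,  4.51045350e-02,  1.30364532e+00,
        6.09967160e-06,  1.43117962e+00]), 'qvel': array([ 0.00078808, -0.0022378 ,  0.00479689,  0.00018354, -0.00089599,
        0.00162827]), 'tau': array([ 2.23079049e-03, -4.81724238e+01,  2.99245799e+01,  1.27231379e-02,
       -1.70699136e-04,  5.82750189e-06]), 'tcp_pos': array([ 0.1882835, -0.5428429,  0.2524745]), 'orientation': array([-8.59629326e-04,  9.86105108e-01,  1.66120368e-01, -2.04033160e-05]), 'wrist_force': array([-0.05826264, -0.06445008, -0.36137867]), 'ft_torque': array([-0.02062857,  0.01856044,  0.03607722]), 'grip_force': 0.0, 'finger_gap': 0.08525385005909868}
```

View pics/s0.png

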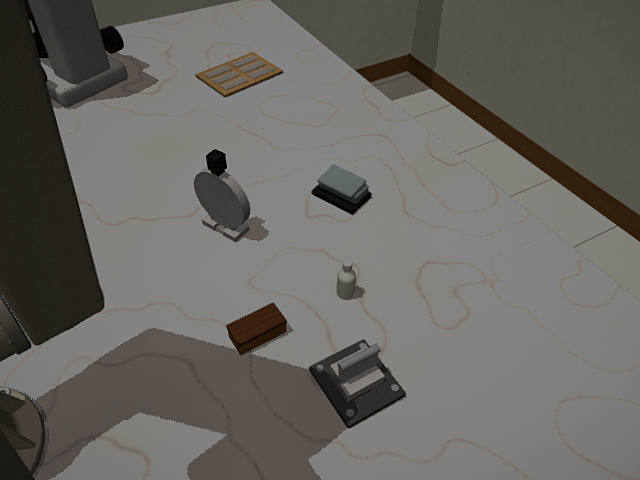

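View pics/t0.png

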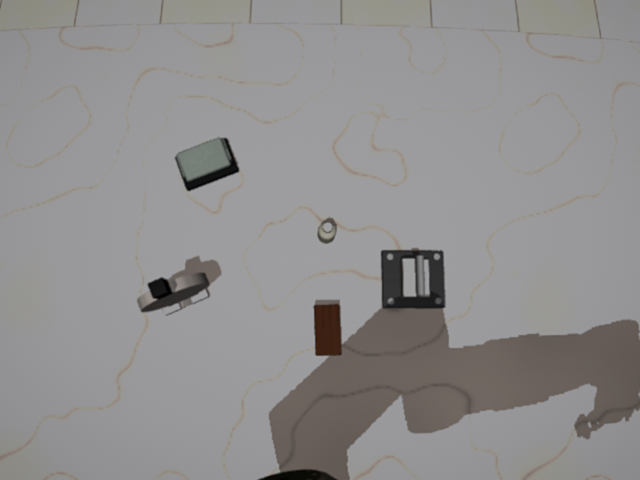

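The side view shows the gauge knob at about (216,160) and the stand at about (358,383). The top view shows the knob at (160,288), the stand at (413,279), the slide box at (328,329), the bottle at (327,230) and the punch at (207,163). Next I'll zoom in on the gauge and stand.

Run:
```python
import numpy as np,cv2
d=np.load('c0.npz')
def crop(im,x,y,w,h): return cv2.resize(im[y:y+h,x:x+w],(400,300),interpolation=cv2.INTER_CUBIC)
s,t=d['images'],d['imaget']
o=np.vstack([np.hstack([crop(s,170,140,120,90),crop(s,300,335,120,90)]),np.hstack([crop(t,120,250,120,90),crop(t,350,240,120,90)])])
o=np.clip(o.astype(float)*1.4,0,255).astype(np.uint8)
cv2.imwrite('pics/z0.png',o[:,:,::-1])
```

```text
(no output)
```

View pics/z0.png

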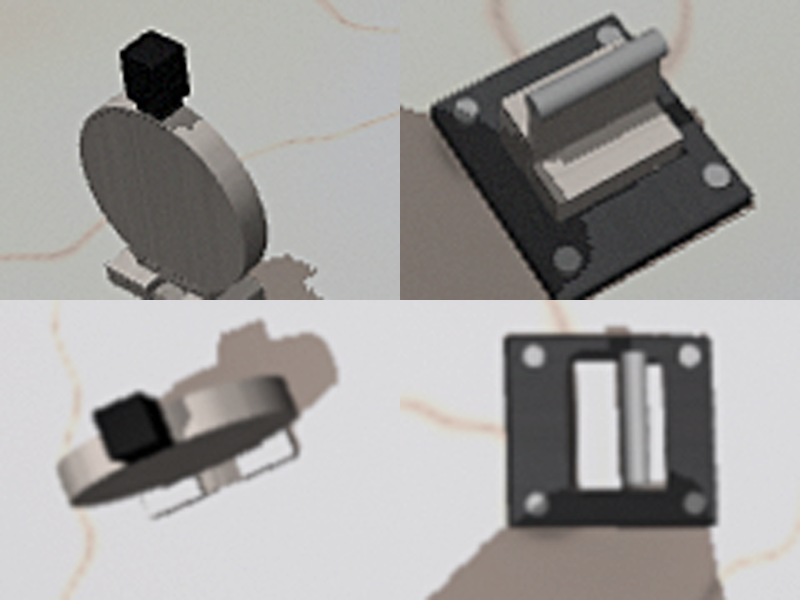

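The crops show the knob's top face centre at about (216,154) in the side view and (158,287.5) in the top view. The bar ends are at about (342,366) and (378,348) in the side view, and (420.5,296) and (420,256) in the top view. I'll triangulate these.

Add to h.py:
```python
def ray(c,p):
    u=cv2.undistortPoints(np.array([[p]],float),c['K'],c['D'])[0,0]
    return -c['R'].T@c['t'], c['R'].T@np.array([u[0],u[1],1])
def plane(c,p,z):
    o,d=ray(c,p); return o+d*(z-o[2])/d[2]
def tri(c1,p1,c2,p2):
    o1,d1=ray(c1,p1);o2,d2=ray(c2,p2)
    s=np.linalg.lstsq(np.c_[d1,-d2],o2-o1,rcond=None)[0]
    a,b=o1+s[0]*d1,o2+s[1]*d2
    return (a+b)/2,np.linalg.norm(a-b)
def proj(c,X): return cv2.projectPoints(np.array([X],float),cv2.Rodrigues(c['R'])[0],c['t'],c['K'],c['D'])[0][0,0]
```

Create m.py:
```python
from h import *
d=np.load('c0.npz');S,T=[{k:d[k+n] for k in('image','K','D','R','t')} for n in 'st']
def st(x,y):return(170+x*.3,140+y*.3)
```

Run:
```python
from m import *
# knob blobs
for c,n in((S,'S'),(T,'T')):
    g=c['image'].max(2)<45
    k,l,s,ce=cv2.connectedComponentsWithStats(g.astype(np.uint8))
    for i in range(1,k):
        if s[i][4]>60: print(n,s[i],ce[i].round(1))
f=lambda v:[round(float(x),4) for x in v]
P=lambda *a:(lambda r:print(f(r[0]),round(r[1],4)))(tri(*a))
print('knobtop');P(S,(215.9,154.1),T,(157.8,287.5))
print('bar near,far');P(S,(342,365.8),T,(420.5,296.1));P(S,(377,348),T,(420.3,255.6))
print('knob top corners T on z=.185',[f(plane(T,(120+x*.3,250+y*.3),.185)[:2]) for x,y in((95,105),(143,92),(158,135),(108,158))])
print('S',[f(plane(S,st(x,y),.185)[:2]) for x,y in((121,45),(151,30),(186,43),(157,63))])
print('foot/dial in T: dial rim ends z=.08',[f(plane(T,(120+x*.3,250+y*.3),.08)[:2]) for x,y in((65,187),(295,93))])
print('foot corners z=0.014',[f(plane(T,(120+x*.3,250+y*.3),.014)[:2]) for x,y in((152,217),(298,155),(292,130))])
print('baseplate corners z=.012',[f(plane(T,(350+x*.3,240+y*.3),.012)[:2]) for x,y in((105,37),(309,37),(315,223),(108,225))])
# block top edges in T and S (+y half)
print('blockside far -y corner');P(S,(300+283*.3,335+133*.3),T,(350+262*.3,240+66*.3))
print('-y near corner');P(S,(300+160*.3,335+200*.3),T,(350+265*.3,240+188*.3))
print('+y near corner');P(S,(300+102*.3,335+100*.3),T,(350+180*.3,240+188*.3))
```

```text
S [    0     0   104   361 22683] [ 36.9 197.6]
S [ 50   0  24  21 100] [59.8  8.8]
S [ 88   0  36  77 617] [107.8  38.7]
S [356  54  77  34 842] [402.4  69.8]
S [ 67  67  60  39 138] [100.3  89.3]
S [225  72  58  25  64] [253.1  83.9]
S [206 149  21  28 405] [216.2 162.1]
S [312 182  59  33 816] [341.2 198. ]
S [227 320  60  35 589] [258.8 337.9]
S [ 309  367   96   61 1334] [344.6 395.9]
S [   0  391   45   89 2034] [ 14.7 441.9]
T [183 139  55  51 538] [213.4 173.4]
T [382 251  62  57 810] [410.9 291. ]
T [143 278  30  33 381] [159.5 290.3]
T [260 470  76  10 525] [300.2 475.4]
knobtop
[0.519, 0.2529, 0.1845] 0.0028
bar near,far
[0.5211, -0.1828, 0.078] 0.0074
[0.5898, -0.1826, 0.0754] 0.001
knob top corners T on z=.185 [[0.5267, 0.2688], [0.5334, 0.246], [0.5133, 0.2376], [0.5019, 0.261]]
S [[0.5056, 0.2617], [0.5252, 0.2665], [0.5372, 0.2465], [0.5164, 0.2376]]
foot/dial in T: dial rim ends z=.08 [[0.4918, 0.3143], [0.5443, 0.1932]]
foot corners z=0.014 [[0.4789, 0.2841], [0.5156, 0.2024], [0.5296, 0.2064]]
baseplate corners z=.012 [[0.607, -0.1216], [0.6086, -0.2401], [0.5019, -0.2409], [0.5, -0.1226]]
blockside far -y corner
[0.5897, -0.2079, 0.0335] 0.0027
-y near corner
[0.5213, -0.2083, 0.0325] 0.0024
+y near corner
[0.5201, -0.1579, 0.0473] 0.0026
```

Triangulated heights agree with the text: knob top 0.1845, bar 0.075–0.078, block steps 0.047 and 0.033. The gauge yaw is about 0.41 and the bar midpoint is about (0.555,-0.182) with yaw about 0.01. The plan is to grip across y, turn the gauge so its dial faces the side camera (-x), and lean it towards the lower step at -y.

Careful with the scale: shifts go in shares of 0.5 m and turns go in shares of pi/2 rad. That gives: -0.322 m / 0.5 = -0.644, 0.287 m / 0.5 = 0.574, -1.496 rad / 1.5708 = -0.9524.

>>> {"fn": "nudge_tcp", "kwargs": {"ticks": [[0.072,-0.08,-0.02,0,0,-0.119],[0.144,-0.16,-0.04,0,0,-0.2381],[0.216,-0.24,-0.06,0,0,-0.3571],[0.288,-0.32,-0.08,0,0,-0.4762],[0.36,-0.4,-0.1,0,0,-0.5952],[0.432,-0.48,-0.1,0,0,-0.7143],[0.504,-0.56,-0.1,0,0,-0.8333],[0.574,-0.644,-0.1,0,0,-0.9524]], "aperture": 0.085}}

```text
clock: 1.1
tcp_pos: [0.3543, -0.1434, 0.3032]
orientation: [0.0, 0.608, 0.794, 0.0]
wrist_force: [0.1, -0.8, -0.3]
finger_gap: 0.0851
grip_force: 0.0
```

Add to h.py:
```python
from scipy.spatial.transform import Rotation as Ro
def Rtool(): return Ro.from_quat(np.roll(env.get_state()['orientation'],-1)).as_matrix()
def to(pos,Rt=None):
    "tool-frame shift and rotvec to reach pos,Rt"
    s=env.get_state();R=Rtool()
    d=R.T@(np.array(pos)-s['tcp_pos'])
    r=Ro.from_matrix(R.T@Rt).as_rotvec() if Rt is not None else np.zeros(3)
    print('d',d.round(4),'rot',r.round(4),'j',s['joint_pos'].round(2),'clk',s['clock'])
def Rdown(y): return np.array([[np.cos(y),np.sin(y),0],[np.sin(y),-np.cos(y),0],[0,0,-1.]])
```

```bash
python3 -c "
from h import *
to([.519,.2527,.30],Rdown(.41+np.pi))"
```

```text
d [0.3392 0.2626 0.0032] rot [-0.0000e+00  3.0000e-04 -1.7162e+00] j [-0.6  -0.07 -0.28  1.37  0.    0.71] clk 1.1
```

Scaled: 0.339 m / 0.5 = 0.678, 0.297 m / 0.5 = 0.594, -1.496 rad / 1.5708 = -0.9524.

>>> {"fn": "nudge_tcp", "kwargs": {"ticks": [[0.084,0.066,0,0,0,-0.119],[0.17,0.132,0,0,0,-0.2381],[0.254,0.196,0,0,0,-0.3571],[0.34,0.262,0,0,0,-0.4762],[0.424,0.328,0,0,0,-0.5952],[0.508,0.394,0,0,0,-0.7143],[0.594,0.46,0,0,0,-0.8333],[0.678,0.5252,0,0,0,-0.9524]]}}

```text
clock: 2.1
tcp_pos: [0.5213, 0.2517, 0.3028]
orientation: [-0.0, -0.095, 0.995, -0.0]
wrist_force: [0.9, -0.3, 0.8]
finger_gap: 0.0852
grip_force: 0.0
```

>>> {"fn": "nudge_tcp", "kwargs": {"ticks": [[0,0,0,0,0,-0.07],[0,0,0,0,0,-0.1401],[0,0,0,0,0,-0.1401]]}}

```text
clock: 2.48
tcp_pos: [0.5208, 0.25, 0.3026]
orientation: [-0.001, -0.2, 0.98, -0.0]
wrist_force: [0.0, -0.5, -0.5]
finger_gap: 0.085
grip_force: 0.0
```

Run:
```python
from h import *
c=cam('wrist');save(c,'w1.png')
to([.519,.2527,.30],Rdown(.41+np.pi))
print(-c['R'].T@c['t'],c['R'].round(2).tolist())
print('knob top expected',proj(c,[.519,.2527,.185]))
```

```text
d [0.0006 0.0033 0.0028] rot [-0.     -0.0009 -0.0078] j [ 0.31  0.31  0.17  1.42 -0.   -0.09] clk 2.525
[0.44346179 0.21687074 0.42300205] [[-0.39, 0.92, 0.0], [0.87, 0.37, 0.32], [0.3, 0.13, -0.95]]
knob top expected [319.79348291 243.12951822]
```

View pics/w1.png

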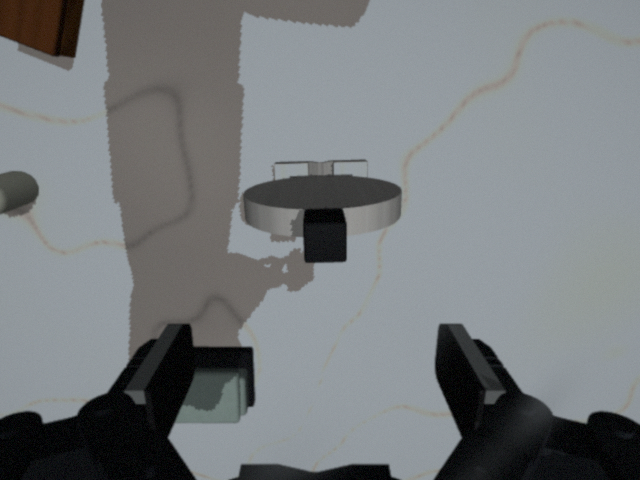

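The wrist view shows the knob's top face centred at about (326,242), against an expected (320,243). The faces are parallel to the image axes, so the yaw is right. I'll use this picture to refine the knob position.

Run:
```python
from m import *
c=cam('wrist')
m=c['image'][150:300,280:370].max(2)<40
k,l,s,ce=cv2.connectedComponentsWithStats(m.astype(np.uint8))
for i in range(1,k):
  if s[i][4]>300: print(s[i]+[280,150,0,0,0])
p=plane(c,(326,242),.185);print(p)
print(tri(S,(215.9,154.1),c,(326,242)),tri(T,(157.8,287.5),c,(326,242)))
to([p[0],p[1],.171],Rdown(.41+np.pi))
to([.518,.2548,.171],Rdown(.41+np.pi))
```

```text
[ 304  208   42   54 2155]
[0.51706021 0.25567764 0.185     ]
(array([0.51994757, 0.25620658, 0.1812217 ]), np.float64(0.003301636978788547)) (array([0.51852206, 0.2558894 , 0.17873839]), np.float64(0.0018034186228030249))
d [0.0012 0.0069 0.132 ] rot [-0.     -0.0006 -0.0079] j [ 0.31  0.31  0.17  1.42 -0.   -0.09] clk 2.575
d [0.0007 0.0058 0.132 ] rot [-0.     -0.0006 -0.0079] j [ 0.31  0.31  0.17  1.42 -0.   -0.09] clk 2.575
```

Scaled: 0.13 m / 0.5 = 0.26, 0.006 m / 0.5 = 0.012, -0.008 rad / 1.5708 = -0.0051.

>>> {"fn": "nudge_tcp", "kwargs": {"ticks": [[0.002,0.012,0,0,0,-0.0051],[0.002,0.012,0.08,0,0,-0.0051],[0.002,0.012,0.16,0,0,-0.0051],[0.002,0.012,0.22,0,0,-0.0051],[0.002,0.012,0.26,0,0,-0.0051],[0.002,0.012,0.26,0,0,-0.0051]]}}

```text
clock: 3.32
tcp_pos: [0.5164, 0.2547, 0.1718]
orientation: [-0.002, -0.204, 0.979, -0.0]
wrist_force: [-0.5, -0.1, 0.0]
finger_gap: 0.0853
grip_force: 0.0
```

>>> {"fn": "nudge_tcp", "kwargs": {"ticks": [[0,0,0,0,0,0],[0,0,0,0,0,0],[0,0,0,0,0,0],[0,0,0,0,0,0],[0,0,0,0,0,0],[0,0,0,0,0,0],[0,0,0,0,0,0],[0,0,0,0,0,0]], "aperture": 0.0, "clamp_n": 70}}

```text
clock: 4.32
tcp_pos: [0.5184, 0.2555, 0.1743]
orientation: [0.001, -0.205, 0.979, 0.0]
wrist_force: [-1.7, 1.5, 5.2]
finger_gap: 0.0249
grip_force: 69.8
```

Scaled: -0.14 m / 0.5 = -0.28, -0.13 m / 0.5 = -0.26.

>>> {"fn": "nudge_tcp", "kwargs": {"ticks": [[0,0,-0.04,0,0,0],[0,0,-0.12,0,0,0],[0,0,-0.2,0,0,0],[0,0,-0.26,0,0,0],[0,0,-0.28,0,0,0],[0,0,-0.28,0,0,0]]}}

```text
clock: 5.08
tcp_pos: [0.5177, 0.2549, 0.3124]
orientation: [-0.001, -0.205, 0.979, -0.0]
wrist_force: [0.1, -0.1, -4.5]
finger_gap: 0.0251
grip_force: 69.1
```

Run:
```python
from h import *
s=env.get_state();print(s['wrist_force'],s['ft_torque'])
to([.45,-.10,.32],Rdown(.41+np.pi-3.54))
```

```text
[ 0.13868431 -0.06888977 -4.49169995] [-0.01012027  0.02680269  0.07125927]
d [ 0.2042 -0.2981 -0.0073] rot [ 1.5000e-03 -5.0000e-04 -2.7411e+00] j [ 0.32  0.31  0.19  1.45 -0.   -0.09] clk 5.075
```

Scaled: -0.189 m / 0.5 = -0.378, 0.025 m / 0.5 = 0.05, 1.496 rad / 1.5708 = 0.9524.

>>> {"fn": "nudge_tcp", "kwargs": {"ticks": [[0.016,-0.048,0,0,0,0.119],[0.034,-0.094,0,0,0,0.2381],[0.05,-0.142,0,0,0,0.3571],[0.066,-0.188,0,0,0,0.4762],[0.084,-0.236,0,0,0,0.5952],[0.1,-0.284,0,0,0,0.7143],[0.116,-0.33,0,0,0,0.8333],[0.134,-0.378,0,0,0,0.9524]]}}

```text
clock: 6.08
tcp_pos: [0.5312, 0.0542, 0.3108]
orientation: [-0.002, 0.518, 0.855, -0.001]
wrist_force: [0.4, -1.1, -4.3]
finger_gap: 0.0251
grip_force: 69.5
```

Run:
```python
from h import *
to([.555,-.182,.3124],Rdown(.41+np.pi-3.54))
```

```text
d [-0.2204 -0.0881 -0.0017] rot [-0.0043  0.0025  2.04  ] j [-0.05  0.23  0.07  1.42 -0.    1.04] clk 6.075
```

Scaled: -0.22 m / 0.5 = -0.44, -0.01 m / 0.5 = -0.02, 1.496 rad / 1.5708 = 0.9524.

>>> {"fn": "nudge_tcp", "kwargs": {"ticks": [[-0.05,-0.02,0,0,0,0.119],[-0.11,-0.044,0,0,0,0.2381],[-0.166,-0.066,0,0,0,0.3571],[-0.22,-0.088,0,0,0,0.4762],[-0.276,-0.11,0,0,0,0.5952],[-0.33,-0.132,0,0,0,0.7143],[-0.38,-0.154,0,0,0,0.8333],[-0.44,-0.176,0,0,0,0.9524]]}}

```text
clock: 7.08
tcp_pos: [0.5564, -0.181, 0.3108]
orientation: [-0.001, 0.962, 0.274, -0.002]
wrist_force: [0.3, -0.5, -4.2]
finger_gap: 0.025
grip_force: 69.6
```

>>> {"fn": "nudge_tcp", "kwargs": {"ticks": [[0,0,0,0,0,0.1019],[0,0,0,0,0,0.2037],[0,0,0,0,0,0.2865],[0,0,0,0,0,0.3247],[0,0,0,0,0,0.3247],[0,0,0,0,0,0.3247]]}}

```text
clock: 7.82
tcp_pos: [0.5569, -0.1804, 0.312]
orientation: [-0.0, 1.0, 0.026, -0.001]
wrist_force: [-1.1, -0.6, -3.1]
finger_gap: 0.0251
grip_force: 70.0
```

>>> {"fn": "nudge_tcp", "kwargs": {"ticks": [[0,0,0,0,0,0],[0,0,0,0,0,0],[0,0,0,0,0,0]]}}

```text
clock: 8.2
tcp_pos: [0.5573, -0.1806, 0.3133]
orientation: [0.0, 1.0, 0.026, 0.0]
wrist_force: [-0.4, 0.7, -4.2]
finger_gap: 0.0251
grip_force: 70.0
```

Run:
```python
from h import *
to([.555,-.182,.3124],Rdown(.41+np.pi-3.54))
c=cam('side');w=cam('wrist')
save(c,'s2.png')
np.savez('c2.npz',**{k+n:q[k] for n,q in(('s',c),('w',w)) for k in('image','K','D','R','t')})
x,y=proj(c,env.get_state()['tcp_pos']-[0,0,.09]).astype(int);print(x,y)
o=np.hstack([cv2.resize(c['image'][y-60:y+60,x-50:x+50],(500,600),interpolation=cv2.INTER_CUBIC),cv2.resize(w['image'],(300,600))[:, :]])
w2=cv2.resize(w['image'],(300,225));o=cv2.resize(c['image'][y-60:y+60,x-50:x+50],(500,600),interpolation=cv2.INTER_CUBIC)
O=np.zeros((600,800,3),np.uint8);O[:,:500]=o;O[:225,500:]=w2
cv2.imwrite('pics/z2.png',O[:,:,::-1]);print(x-50,y-60)
```

```text
d [-0.0024  0.0013  0.0009] rot [ 0.0002 -0.0001  0.0404] j [-0.45  0.33  0.21  1.46 -0.    2.64] clk 8.2
366 294
316 234
```

View pics/z2.png

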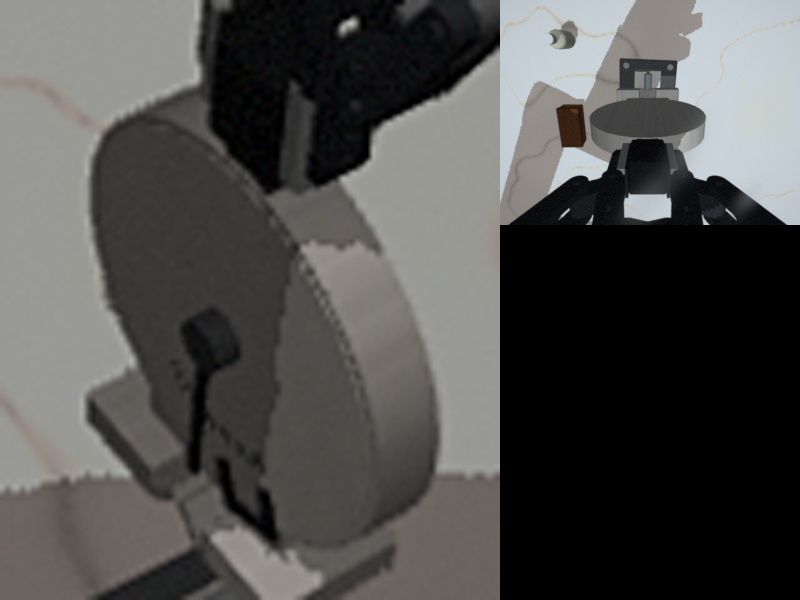

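The dial now faces the side camera. In the crop, the pointer's tip is at about (195,472), the hub at about (203,345), and the fork's prongs run from about (222,460) to (237,512) and (264,490) to (273,540), on the world -y side. I'll turn these pixels into dial-plane coordinates.

Run:
```python
from h import *
d=np.load('c2.npz');C={k:d[k+'s'] for k in('image','K','D','R','t')}
s=env.get_state();yaw=.052
n=np.array([-np.cos(yaw),-np.sin(yaw),0]);gy=np.array([np.sin(yaw),-np.cos(yaw),0])
tcp=s['tcp_pos']
for off in(.011,.015):
  c0=tcp-[0,0,.0943]+n*off
  def pl(u,v):
    o,dr=ray(C,(316+u/5,234+v/5)); X=o+dr*(n@(c0-o))/(n@dr); e=X-c0
    return e@gy*1e3,e[2]*1e3
  print('off',off)
  for nm,p in dict(hubface=(197,338),tip=(195,472),aTop=(221,460),aBot=(236,513),bTop=(264,489),bBot=(273,540)).items():
    y,z=pl(*p);print(nm,round(y,1),round(z,1),'r',round(np.hypot(y,z),1),'ang',round(np.arctan2(y,-z),3))
# projected expectation of tip and of fork gap for angles
for a in(0,.2,.3,.4): 
  X=tcp-[0,0,.0943]+n*.014+.056*(np.sin(a)*gy-np.cos(a)*np.array([0,0,1]));p=proj(C,X);print(a,((p-[316,234])*5).round(0))
```

```text
off 0.011
hubface -7.8 -12.3 r 14.6 ang -0.566
tip -2.9 -68.2 r 68.2 ang -0.043
aTop 7.6 -50.2 r 50.8 ang 0.149
aBot 16.4 -65.0 r 67.0 ang 0.247
bTop 26.4 -41.6 r 49.3 ang 0.565
bBot 32.6 -58.0 r 66.6 ang 0.512
off 0.015
hubface -3.1 -4.6 r 5.6 ang -0.596
tip 1.7 -59.7 r 59.7 ang 0.029
aTop 12.1 -42.0 r 43.7 ang 0.28
aBot 20.8 -56.5 r 60.2 ang 0.352
bTop 30.6 -33.5 r 45.4 ang 0.741
bBot 36.8 -49.7 r 61.9 ang 0.638
0 [195. 458.]
0.2 [219. 484.]
0.3 [231. 494.]
0.4 [242. 504.]
```

The fork angle comes out at about 0.40: the mid-gap radius is 56 mm, and the line across the prongs and the prong directions both agree. Before lowering, I'll refine the bar's line from the wrist picture.

Run:
```python
from h import *
d=np.load('c2.npz');im=d['imagew'][110:215,230:405]
cv2.imwrite('pics/z3.png',cv2.resize(im,(800,480),interpolation=cv2.INTER_CUBIC)[:,:,::-1])
```

```text
(no output)
```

View pics/z3.png

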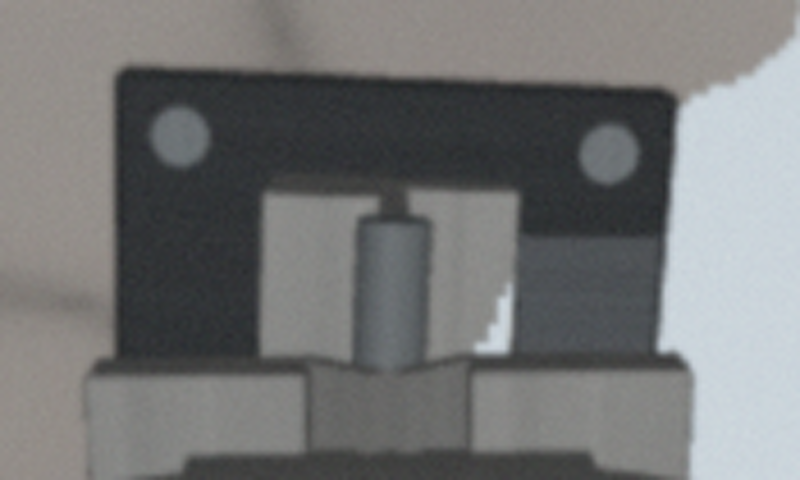

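The crop shows the bar clearly, from (394,218) at its far end to (388,368) where it passes behind the foot. The foot spans 88–690, centred at 389. The base plate's edge slopes by about 0.045, so I need rz of about +0.04.

Run:
```python
from h import *
from m import S,T
d=np.load('c2.npz');W={k:d[k+'w'] for k in('image','K','D','R','t')}
px=lambda x,y:(230+x*175/800,110+y*105/480)
P=lambda x,y,z:plane(W,px(x,y),z).round(4)
print('bar far end top, mid  (z .082/.075)',P(394,218,.082),P(390,365,.082),P(357,290,.075),P(426,290,.075))
print('plate far corners',P(118,70,.012),P(677,95,.012))
print('bolts',P(180,135,.012),P(608,153,.012))
print('foot corners top z=.153',P(88,370,.153),P(690,365,.153))
print('T bar',plane(T,(420.5,296.1),.082),plane(T,(420.3,255.6),.082))
print('tri W/S far end',tri(W,px(394,218),S,(377.5,345.5)),'W/T',tri(W,px(394,218),T,(420.3,255.6)))
to([.555,-.182,.26],Rdown(.0116))
```

```text
bar far end top, mid  (z .082/.075) [ 0.5907 -0.1805  0.082 ] [ 0.564  -0.1811  0.082 ] [ 0.5762 -0.1744  0.075 ] [ 0.5769 -0.1871  0.075 ]
plate far corners [ 0.6084 -0.1219  0.012 ] [ 0.6094 -0.2393  0.012 ]
bolts [ 0.5958 -0.1351  0.012 ] [ 0.5968 -0.2259  0.012 ]
foot corners top z=.153 [ 0.5763 -0.136   0.153 ] [ 0.5816 -0.2241  0.153 ]
T bar [ 0.51741582 -0.1804201   0.082     ] [ 0.58933113 -0.18139398  0.082     ]
tri W/S far end (array([ 0.59056095, -0.18075364,  0.07928425]), np.float64(0.0006918454879784652)) W/T (array([ 0.59001369, -0.18111414,  0.08027975]), np.float64(0.0015506537773935956))
d [-0.0024  0.0013  0.0534] rot [ 0.0002 -0.0002  0.0403] j [-0.45  0.33  0.21  1.46 -0.    2.64] clk 8.3
```

Foot and bar agree to within 1 mm: the bar is at y≈-0.181, x mid≈0.555, yaw≈0.0095. Lowering to about 5 mm above contact.

Scaled: 0.06 m / 0.5 = 0.12, 0.0003 m / 0.5 = 0.0006, 0.0425 rad / 1.5708 = 0.0271.

>>> {"fn": "nudge_tcp", "kwargs": {"ticks": [[-0.004,0.0006,0,0,0,0.0271],[-0.004,0.0006,0.03,0,0,0.0271],[-0.004,0.0006,0.07,0,0,0.0271],[-0.004,0.0006,0.1,0,0,0.0271],[-0.004,0.0006,0.116,0,0,0.0271],[-0.004,0.0006,0.12,0,0,0.0271],[-0.004,0.0006,0.12,0,0,0.0271],[-0.004,0.0006,0.12,0,0,0.0271]]}}

```text
clock: 9.3
tcp_pos: [0.5557, -0.1812, 0.254]
orientation: [0.0, 1.0, 0.005, 0.001]
wrist_force: [0.4, -0.0, -4.6]
finger_gap: 0.0251
grip_force: 69.8
```

```bash
python3 -c "
from h import *
to([.555,-.181,.2472],Rdown(.0095));print(env.get_state()['ft_torque'])"
```

```text
d [-0.0007 -0.0002  0.0068] rot [ 0.0007 -0.0013 -0.0002] j [-0.45  0.33  0.07  1.31 -0.    2.68] clk 9.3
[-0.02445318  0.04185029  0.00279721]
```

Scaled: 0.005 m / 0.5 = 0.01, 0.0045 m / 0.5 = 0.009.

>>> {"fn": "nudge_tcp", "kwargs": {"ticks": [[0,0,0.002,0,0,0],[0,0,0.004,0,0,0],[0,0,0.006,0,0,0],[0,0,0.007,0,0,0],[0,0,0.008,0,0,0],[0,0,0.009,0,0,0],[0,0,0.01,0,0,0],[0,0,0.01,0,0,0]]}}

```text
clock: 10.3
tcp_pos: [0.5553, -0.181, 0.2482]
orientation: [0.0, 1.0, 0.005, -0.0]
wrist_force: [0.1, 0.6, -3.3]
finger_gap: 0.0248
grip_force: 69.8
```

```bash
python3 -c "
from h import *
to([.555,-.181,.2472],Rdown(.0095));print(env.get_state()['ft_torque'])"
```

```text
d [-0.0003  0.      0.001 ] rot [ 0.0001  0.     -0.0002] j [-0.45  0.33  0.06  1.3  -0.    2.68] clk 10.3
[-0.05232552 -0.02329826  0.0203623 ]
```

Contact is just beginning, so I'll lower slowly.

Scaled: 0.001 m / 0.5 = 0.002, 0.0006 m / 0.5 = 0.0012.

>>> {"fn": "nudge_tcp", "kwargs": {"ticks": [[0,0,0.0006,0,0,0],[0,0,0.0012,0,0,0],[0,0,0.002,0,0,0],[0,0,0.002,0,0,0]]}}

```text
clock: 10.8
tcp_pos: [0.5555, -0.1809, 0.2477]
orientation: [-0.0, 1.0, 0.005, 0.0]
wrist_force: [0.4, 1.5, 0.1]
finger_gap: 0.0252
grip_force: 70.3
```

>>> {"fn": "nudge_tcp", "kwargs": {"ticks": [[0,0,0.0006,0,0,0],[0,0,0.0012,0,0,0],[0,0,0.002,0,0,0],[0,0,0.002,0,0,0]]}}

```text
clock: 11.3
tcp_pos: [0.5557, -0.1808, 0.2471]
orientation: [-0.0, 1.0, 0.005, 0.001]
wrist_force: [-0.9, 1.8, 5.6]
finger_gap: 0.0254
grip_force: 71.1
```

```bash
python3 -c "
from h import *
print(env.get_state()['ft_torque'])"
```

```text
[ 0.98919977  0.18864396 -0.04668633]
```

Seated: there is about 10 N of contact and the TCP height matches. Now I'll rock about the bar axis, 0.172 m below the TCP, with the top towards world -y.

Scaled: 0.0506 m / 0.5 = 0.1012, 0.0423 m / 0.5 = 0.0846, 0.25 rad / 1.5708 = 0.1592.

>>> {"fn": "nudge_tcp", "kwargs": {"ticks": [[0,0.0168,0.0004,0.0318,0,0],[0,0.034,0.0018,0.0637,0,0],[0,0.051,0.0038,0.0955,0,0],[0,0.068,0.0068,0.1273,0,0],[0,0.0846,0.0106,0.1592,0,0],[0,0.1012,0.0154,0.191,0,0],[0,0.1012,0.0154,0.191,0,0],[0,0.1012,0.0154,0.191,0,0]]}}

```text
clock: 12.3
tcp_pos: [0.5561, -0.2318, 0.2393]
orientation: [-0.15, 0.989, 0.004, 0.0]
wrist_force: [1.1, 1.7, 5.6]
finger_gap: 0.025
grip_force: 70.9
```

```bash
python3 -c "
from h import *
print(env.get_state()['ft_torque']);t=.3;to([.5557,-.1808-.172*np.sin(t),.0751+.172*np.cos(t)],Ro.from_rotvec([t,0,0]).as_matrix()@Rdown(.0095))"
```

```text
[ 0.93964859  0.00403035 -0.17514451]
d [-0.0004 -0.0002 -0.0001] rot [-0.0006  0.0012 -0.0013] j [-0.64  0.5   0.26  1.51  0.24  2.47] clk 12.3
```

Scaled: 0.0172 m / 0.5 = 0.0344, 0.0114 m / 0.5 = 0.0228, 0.1 rad / 1.5708 = 0.0637.

>>> {"fn": "nudge_tcp", "kwargs": {"ticks": [[0,0.0114,0.0002,0.021,0,0],[0,0.0228,0.0008,0.0427,0,0],[0,0.0344,0.0018,0.0637,0,0],[0,0.0344,0.0018,0.0637,0,0],[0,0.0344,0.0018,0.0637,0,0],[0,0.0344,0.0018,0.0637,0,0],[0,0.0344,0.0018,0.0637,0,0],[0,0.0344,0.0018,0.0637,0,0]]}}

```text
clock: 13.3
tcp_pos: [0.5562, -0.2482, 0.2332]
orientation: [-0.2, 0.98, 0.004, -0.0]
wrist_force: [0.1, 1.1, 7.1]
finger_gap: 0.0251
grip_force: 71.1
```

>>> {"fn": "nudge_tcp", "kwargs": {"ticks": [[0,0,0,0,0,0],[0,0,0,0,0,0],[0,0,0,0,0,0]]}}

```text
clock: 13.68
tcp_pos: [0.5562, -0.2482, 0.2332]
orientation: [-0.2, 0.98, 0.004, -0.0]
wrist_force: [0.4, 1.0, 6.3]
finger_gap: 0.025
grip_force: 71.1
```

Run:
```python
from h import *
print(env.get_state()['ft_torque'])
c=cam('side')
np.savez('c4.npz',**{k+'s':c[k] for k in('image','K','D','R','t')})
x,y=proj(c,[.54,-.1808-.078*np.sin(.4),.0751+.078*np.cos(.4)]).astype(int)
o=cv2.resize(c['image'][y-45:y+45,x-60:x+60],(800,600),interpolation=cv2.INTER_CUBIC)
cv2.imwrite('pics/z4.png',o[:,:,::-1]);print(x-60,y-45)
```

```text
[ 1.07726134 -0.12922873 -0.21087392]
303 303
```

View pics/z4.png

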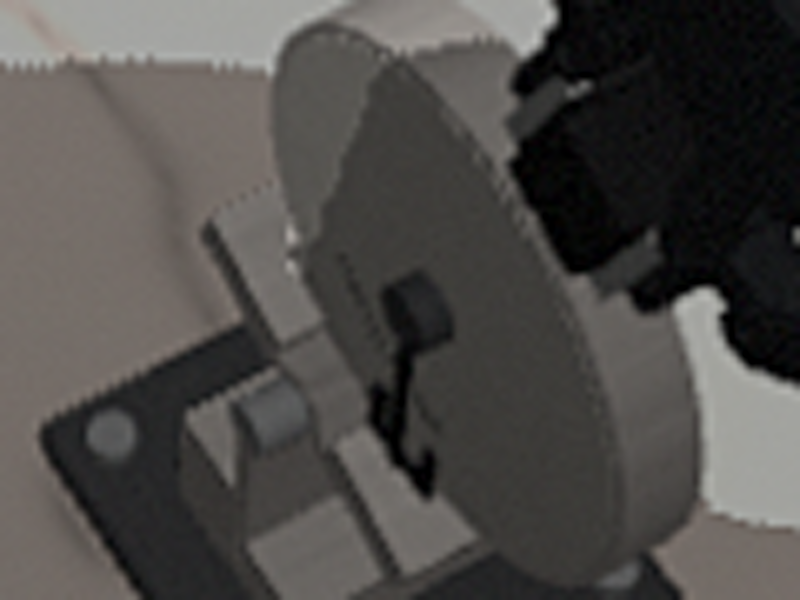

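The pointer at about (400,455) sits between the prongs at about (378,405) and (430,475). I'll zoom in to centre it, allowing for parallax.

Run:
```python
from h import *
ims=[cam('side')['image'].astype(float) for _ in range(6)]
im=np.mean(ims,0)[343:383,348:378]   # 30x40
o=np.clip((cv2.resize(im,(450,600),interpolation=cv2.INTER_CUBIC)-10)*2.2,0,255).astype(np.uint8)
cv2.imwrite('pics/z5.png',o[:,:,::-1])
```

```text
(no output)
```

View pics/z5.png

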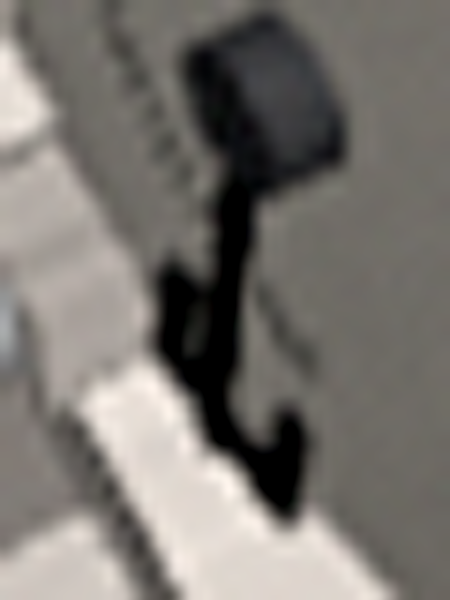

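Run:
```python
from h import *
def an(C,pts,tcpc,yaw,lean,sc,o0):
  n=np.array([-np.cos(yaw),-np.sin(yaw),0]);L=Ro.from_rotvec(-lean*n)
  gy=L.apply([np.sin(yaw),-np.cos(yaw),0]);gz=L.apply([0,0,1])
  for off in(.011,.0125,.014):
    c0=tcpc-gz*.0943+n*off
    q=[]
    for p in pts:
      o,dr=ray(C,np.array(o0)+(np.array(p)+.5)/sc-.5);e=o+dr*(n@(c0-o))/(n@dr)-c0
      q.append((e@gy*1e3,e@gz*1e3))
    at,ab,bt,bb,tip=map(np.array,q);m=(at+ab+bt+bb)/4;v=bt-at;w=bb-ab
    print(off,'mid',m.round(1),'r',np.hypot(*m).round(1),'ang',np.arctan2(m[0],-m[1]).round(3),'AB',np.arctan2(v[1],v[0]).round(3),np.arctan2(w[1],w[0]).round(3),np.hypot(*v).round(1),np.hypot(*w).round(1),'point',tip.round(1))
d=np.load('c2.npz');C={k:d[k+'s'] for k in('image','K','D','R','t')}
an(C,[(221,460),(236,513),(264,489),(273,540),(195,472)],np.array([.5573,-.1806,.3133]),.052,0,5,(316,234))
d=np.load('c4.npz');C={k:d[k+'s'] for k in('image','K','D','R','t')}
s=env.get_state();z=Rtool()[:,2];print('lean',np.arctan2(z[1],-z[2]),s['clock'])
an(C,[(175,270),(178,350),(290,410),(290,512),(215,385)],s['tcp_pos'],.0095,.4,15,(348,343))
# where pointer (off .016) r=45 and fork mid expected, for index a, in z5 pixels
n=np.array([-1,-.0095,0])
for a in(.36,.4,.44):
  L=Ro.from_rotvec([.4,0,0]);c0=s['tcp_pos']-L.apply([0,0,.0943])
  for nm,off,an_ in(('gap',.0125,a),('ptr',.016,.4)):
    print(a,nm,((proj(C,c0+n*off+.056*L.apply([0,-np.sin(an_),-np.cos(an_)]))-[348,343]+.5)*15).round(0))
```

```text
0.011 mid [ 19.8 -53.7] r 57.3 ang 0.354 AB 0.43 0.402 20.7 17.7 point [ -3.9 -68.2]
0.0125 mid [ 21.5 -50.6] r 55.0 ang 0.401 AB 0.43 0.402 20.6 17.6 point [ -2.1 -65. ]
0.014 mid [ 23.1 -47.5] r 52.8 ang 0.453 AB 0.43 0.402 20.5 17.6 point [ -0.4 -61.9]
lean 0.401925597161994 14.025
0.011 mid [ 19.3 -52.6] r 56.1 ang 0.352 AB 0.513 0.323 19.8 19.9 point [ 18.3 -57.1]
0.0125 mid [ 19.5 -48.6] r 52.4 ang 0.382 AB 0.513 0.323 19.7 19.8 point [ 18.5 -53. ]
0.014 mid [ 19.7 -44.5] r 48.7 ang 0.417 AB 0.513 0.323 19.6 19.7 point [ 18.7 -48.9]
0.36 gap [226. 394.]
0.36 ptr [209. 427.]
0.4 gap [239. 412.]
0.4 ptr [209. 427.]
0.44 gap [252. 429.]
0.44 ptr [209. 427.]
```

Estimates of the fork angle spread over 0.36–0.42. To remove calibration bias I'll fit the dial's front rim, a known 64 mm circle, in both pictures and use its centre as the reference.

Run:
```python
from h import *
from scipy.optimize import least_squares
def an(C,rim,rs,ro,pts,ps,po,tcp,yaw,lean):
  n=np.array([-np.cos(yaw),-np.sin(yaw),0]);L=Ro.from_rotvec(-lean*n)
  gy=L.apply([np.sin(yaw),-np.cos(yaw),0]);gz=L.apply([0,0,1])
  def pl(p,sc,o0,off,sh=np.zeros(3)):
    c0=tcp-gz*.0943+n*off+sh;o,dr=ray(C,np.array(o0)+(np.array(p)+.5)/sc-.5);e=o+dr*(n@(c0-o))/(n@dr)-c0
    return np.array([e@gy,e@gz])*1e3
  q=np.array([pl(p,rs,ro,.010) for p in rim])
  f=least_squares(lambda v:np.hypot(q[:,0]-v[0],q[:,1]-v[1])-v[2],[0,0,64],loss='soft_l1')
  print('rim centre,r',f.x.round(1),'res',f.fun.round(1))
  sh=(gy*f.x[0]+gz*f.x[1])/1e3
  for off in(.0105,.012,.0135):
    at,ab,bt,bb,tip=[pl(p,ps,po,off,sh) for p in pts];m=(at+ab+bt+bb)/4
    print(off,'mid',m.round(1),'r',np.hypot(*m).round(1),'ang',np.arctan2(m[0],-m[1]).round(3),'tops',((at+bt)/2).round(1),'bots',((ab+bb)/2).round(1))
  for off in(.013,.015,.017): print(' tip',off,pl(pts[4],ps,po,off,sh).round(1))
d=np.load('c2.npz');C={k:d[k+'s'] for k in('image','K','D','R','t')}
an(C,[(92,170),(110,135),(150,120),(200,140),(245,185),(300,250),(340,320),(365,390),(378,450),(375,510),(350,540)],5,(316,234),[(221,460),(236,513),(264,489),(273,540),(195,472)],5,(316,234),np.array([.5573,-.1806,.3133]),.052,0)
d=np.load('c4.npz');C={k:d[k+'s'] for k in('image','K','D','R','t')}
an(C,[(275,110),(290,60),(320,28),(360,35),(400,62),(450,115),(500,180),(550,255),(590,340),(615,410),(628,480),(622,540),(595,580)],20/3,(303,303),[(175,270),(178,350),(290,410),(290,512),(215,385)],15,(348,343),env.get_state()['tcp_pos'],.0095,.4)
```

```text
rim centre,r [ 2.7 -0.6 63.5] res [ 1.5 -0.1 -0.4 -0.2 -2.1  0.1  1.1  0.4  0.5  0.  -1.9]
0.0105 mid [ 16.6 -54.2] r 56.7 ang 0.297 tops [ 12.8 -46.4] bots [ 20.4 -62. ]
0.012 mid [ 18.2 -51.1] r 54.2 ang 0.343 tops [ 14.5 -43.3] bots [ 22.  -58.8]
0.0135 mid [ 19.9 -48. ] r 51.9 ang 0.392 tops [ 16.1 -40.2] bots [ 23.6 -55.7]
 tip 0.013 [ -4.2 -63.4]
 tip 0.015 [ -1.9 -59.2]
 tip 0.017 [  0.4 -54.9]
rim centre,r [ 2.9  1.4 63.4] res [ 1.1 -0.7  0.5  0.3 -0.4 -2.  -2.   0.3  0.9  1.6  1.2 -0.6 -1.8]
0.0105 mid [ 16.3 -55.3] r 57.7 ang 0.287 tops [ 12.8 -49.5] bots [ 19.9 -61.2]
0.012 mid [ 16.5 -51.3] r 53.9 ang 0.312 tops [ 13.  -45.4] bots [ 20.1 -57.1]
0.0135 mid [ 16.7 -47.2] r 50.1 ang 0.341 tops [ 13.2 -41.4] bots [ 20.3 -53. ]
 tip 0.013 [ 15.7 -53. ]
 tip 0.015 [ 15.9 -47.5]
 tip 0.017 [ 16.2 -42.1]
```

Using the rim centre, the pointer checks out (tip at (0,-56) for a 16.6 mm offset). The fork comes out nearer 0.30–0.34, while the prong-line direction gives about 0.41. I'll rock back to 0.335 and measure again with an averaged picture.

Careful with the scale: shifts go in shares of 0.5 m and turns go in shares of pi/2 rad. That gives: -0.0115 m / 0.5 = -0.023, 0.0004 m / 0.5 = 0.0008, -0.067 rad / 1.5708 = -0.0427.

>>> {"fn": "nudge_tcp", "kwargs": {"ticks": [[0,-0.0114,0.0002,-0.021,0,0],[0,-0.023,0.0008,-0.0427,0,0],[0,-0.023,0.0008,-0.0427,0,0],[0,-0.023,0.0008,-0.0427,0,0],[0,-0.023,0.0008,-0.0427,0,0],[0,-0.023,0.0008,-0.0427,0,0],[0,-0.023,0.0008,-0.0427,0,0],[0,-0.023,0.0008,-0.0427,0,0]]}}

```text
clock: 15.02
tcp_pos: [0.5563, -0.2377, 0.2375]
orientation: [-0.167, 0.986, 0.004, 0.0]
wrist_force: [1.6, 0.8, 9.4]
finger_gap: 0.0253
grip_force: 71.4
```

Run:
```python
from h import *
cs=[cam('side') for _ in range(8)]
print(env.get_state()['clock'])
C=cs[0];im=np.mean([c['image'].astype(float) for c in cs],0)
np.savez('c5.npz',images=im,**{k+'s':C[k] for k in('K','D','R','t')})
s=env.get_state();z=Rtool()[:,2];th=np.arctan2(z[1],-z[2]);print('lean',th,s['tcp_pos'],s['wrist_force'])
L=Ro.from_rotvec([th,0,0]);n=np.array([-1,-.0095,0]);c0=s['tcp_pos']-L.apply([0,0,.0943])
x,y=proj(C,c0+n*.01).astype(int);print(x,y)
# left: whole dial x7 ; right: fork x16
a=im[y-33:y+37,x-28:x+29];b=im[y-4:y+33,x-16:x+9]
f=lambda q,w,h:np.clip((cv2.resize(q,(w,h),interpolation=cv2.INTER_CUBIC)-5)*2,0,255).astype(np.uint8)
O=np.zeros((592,800,3),np.uint8);O[:490,:399]=f(a,399,490);O[:592,400:800]=f(b,400,592)
cv2.imwrite('pics/z6.png',O[:,:,::-1])
```

```text
15.425
lean 0.33461311300923763 [ 0.55631784 -0.23766478  0.23750116] [1.00103788 0.43470362 9.06295695]
366 344
```

View pics/z6.png

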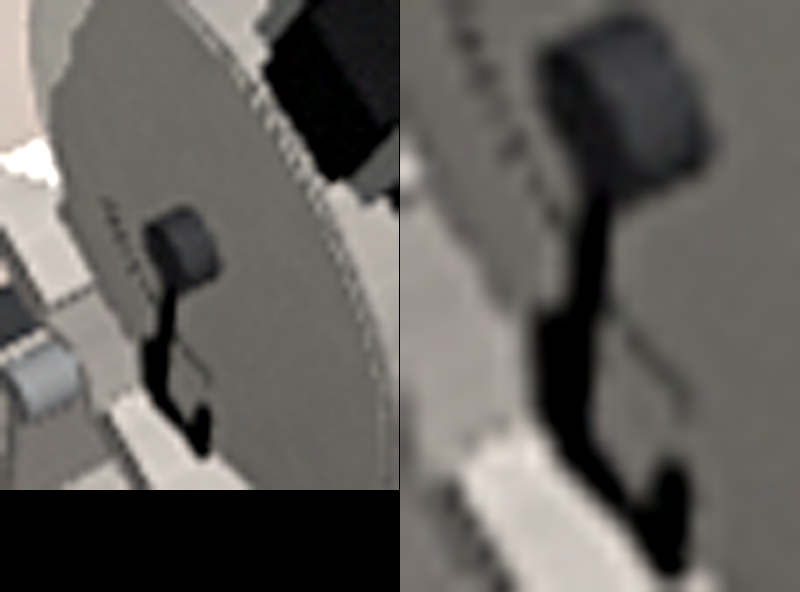

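At lean 0.335 the pointer at about (580,350) appears to lie on the near prong at about (550,360), with the far prong at about (675,515). Part of that is parallax. I'll solve for the index angle by least squares over the picked points from all three leans, using pointer = plumb and the rim circle as references.

Create fit.py:
```python
from h import *
from scipy.optimize import least_squares
def load(f):
    d=np.load(f);return {k:d[k+'s'] for k in('K','D','R','t')}
px=lambda l,sc,o:[np.array(o)+(np.array(p)+.5)/sc-.5 for p in l]
V=[dict(C=load('c2.npz'),tcp=[.5573,-.1806,.3133],yaw=.052,lean=0.,rim=px([(92,170),(110,135),(150,120),(200,140),(245,185),(300,250),(340,320),(365,390),(378,450),(375,510),(350,540)],5,(316,234)),
 A=px([(221,465),(233,505)],5,(316,234)),B=px([(264,495),(273,535)],5,(316,234)),P=px([(203,380),(198,430),(195,468)],5,(316,234))),
 dict(C=load('c4.npz'),tcp=[.5562,-.2482,.2332],yaw=.0095,lean=.402,rim=px([(275,110),(290,60),(320,28),(360,35),(400,62),(450,115),(500,180),(550,255),(590,340),(615,410),(628,480),(622,540),(595,580)],20/3,(303,303)),
 A=px([(175,280),(178,340)],15,(348,343)),B=px([(290,420),(290,500)],15,(348,343)),P=px([(238,210),(230,280),(222,345)],15,(348,343))),
 dict(C=load('c5.npz'),tcp=[.5563,-.2377,.2375],yaw=.0095,lean=.3346,rim=px([(185,10),(230,60),(265,105),(300,160),(335,225),(360,285),(378,350),(388,420),(28,60)],7,(338,311)),
 A=px([(150,325),(153,400)],16,(350,340)),B=px([(277,475),(272,555)],16,(350,340)),P=px([(194,205),(190,270),(184,330)],16,(350,340)))]
def res(v,full=False):
  idx,f,p,s=v[:4];out=[];w=[]
  for i,q in enumerate(V):
    by,bz=v[4+2*i:6+2*i]
    n=np.array([-np.cos(q['yaw']),-np.sin(q['yaw']),0]);L=Ro.from_rotvec(-q['lean']*n)
    gy=L.apply([np.sin(q['yaw']),-np.cos(q['yaw']),0]);gz=L.apply([0,0,1]);c=np.array(q['tcp'])-gz*.0943
    def pl(u,off):
      c0=c+n*off/1e3;o,dr=ray(q['C'],u);e=o+dr*(n@(c0-o))/(n@dr)-c0
      return np.array([e@gy*1e3-by,e@gz*1e3-bz])
    out+=[(np.hypot(*pl(u,10))-64)/1.5 for u in q['rim']]
    tr=lambda y,a:(y[0]*np.cos(a)+y[1]*np.sin(a),y[0]*np.sin(a)-y[1]*np.cos(a))
    out+=[tr(pl(u,p),q['lean'])[0]/.7 for u in q['P']]
    if i==0: out.append((tr(pl(q['P'][2],p),0)[1]-55)/1.5)
    a=[tr(pl(u,f),idx) for u in q['A']];b=[tr(pl(u,f),idx) for u in q['B']]
    out+=[(t+s)/.8 for t,_ in a]+[(t-s)/.8 for t,_ in b]
    m=[r for _,r in a+b];out.append((np.mean(m)-56)/3);out.append((np.mean(m[:2])-np.mean(m[2:]))/1.5)
    w.append(np.round([t for t,_ in a+b]+m,1))
  out+=[(f-12)/1.5,(s-9.5)/.5]
  return w if full else np.array(out)
r=least_squares(res,[.35,12,16,9.5]+[0]*6,loss='soft_l1')
cov=np.linalg.inv(r.jac.T@r.jac)
print(r.x.round(3),'sd',np.sqrt(np.diag(cov))[:4].round(3),'cost',r.cost,len(r.fun))
for w in res(r.x,True):print(w)
```

```bash
python3 fit.py
```

```text
[ 0.356 12.315 16.733  9.743  2.386 -0.767  2.194  0.093  2.13  -1.556] sd [0.022 0.834 0.427 0.305] cost 19.165343938726853 63
[-11.4  -8.7   9.1  10.3  47.9  60.3  46.7  59.8]
[-11.4  -9.4   8.1  10.3  48.5  57.   45.3  57.3]
[-10.8  -9.3   9.5  10.1  46.6  56.8  44.1  56.3]
```

The fit gives an index of about 0.36 ± 0.02, with consistent bias in all three views and prong spacing as stated. I'll set the lean to 0.362, let it settle, and check.

Scaled: 0.0048 m / 0.5 = 0.0096, 0.0024 m / 0.5 = 0.0048, 0.028 rad / 1.5708 = 0.0178.

>>> {"fn": "nudge_tcp", "kwargs": {"ticks": [[0,0.0048,-0.0002,0.0089,0,0],[0,0.0096,-0.0004,0.0178,0,0],[0,0.0096,-0.0004,0.0178,0,0],[0,0.0096,-0.0004,0.0178,0,0],[0,0.0096,-0.0004,0.0178,0,0],[0,0.0096,-0.0004,0.0178,0,0],[0,0.0096,-0.0004,0.0178,0,0],[0,0.0096,-0.0004,0.0178,0,0]]}}

```text
clock: 16.42
tcp_pos: [0.5563, -0.2422, 0.2357]
orientation: [-0.181, 0.984, 0.004, 0.0]
wrist_force: [1.8, 1.2, 7.4]
finger_gap: 0.0253
grip_force: 71.2
```

Run:
```python
from h import *
cs=[cam('side') for _ in range(10)]
C=cs[0];im=np.mean([c['image'].astype(float) for c in cs],0)
np.savez('c6.npz',images=im,**{k+'s':C[k] for k in('K','D','R','t')})
s=env.get_state();z=Rtool()[:,2];th=np.arctan2(z[1],-z[2]);print('lean',th,s['tcp_pos'],s['wrist_force'],s['clock'])
L=Ro.from_rotvec([th,0,0]);n=np.array([-1,-.0095,0]);g=lambda y,z:L.apply([0,-y/1e3,z/1e3]);c0=s['tcp_pos']-L.apply([0,0,.0943])+g(2.2,-.7)
x,y=proj(C,c0+n*.01).astype(int);x0,y0=x-16,y-4
b=cv2.resize(im[y-4:y+33,x-16:x+9],(400,592),interpolation=cv2.INTER_CUBIC)
b=np.clip((b-5)*2,0,255).astype(np.uint8)[:,:,::-1].copy();O=np.hstack([b,b.copy()])
def mk(X,col): 
  p=((proj(C,X)-[x0,y0]+.5)*16).astype(int);cv2.circle(O,tuple(int(v) for v in p),3,col,-1)
for a,col in((.32,(0,0,255)),(.36,(0,255,0)),(.40,(255,0,0))):
  for r in(47,56):
    for t in(-9.5,9.5): mk(c0+n*.0123+g(r*np.sin(a)+t*np.cos(a),-r*np.cos(a)+t*np.sin(a)),col)
for r in(20,56): mk(c0+n*.0167+g(r*np.sin(th),-r*np.cos(th)),(0,255,255))
O[:,400:]=np.where(True,O[:,400:],0);print(x0,y0)
cv2.imwrite('pics/z7.png',O)
```

```text
lean 0.3630624803970598 [ 0.5563059  -0.24214151  0.23574096] [1.22800522 0.69779436 8.02544865] 16.925
351 342
```

View pics/z7.png

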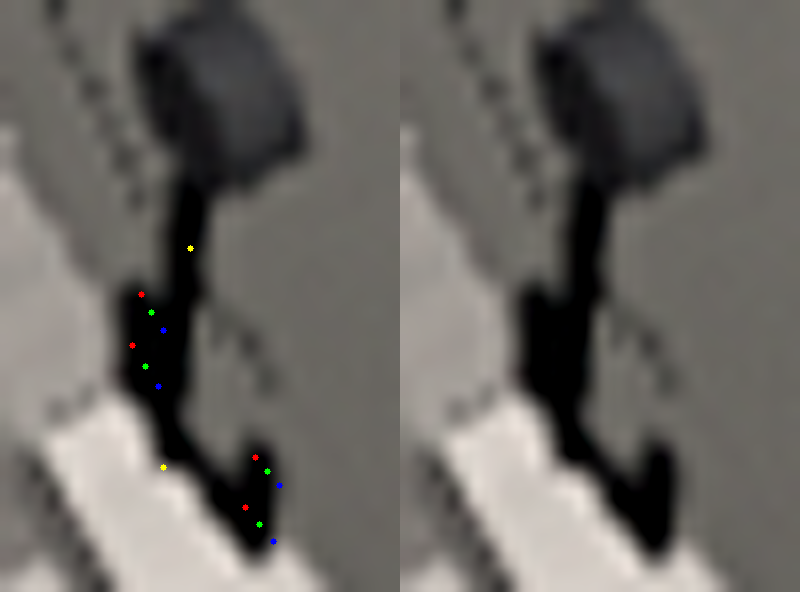

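The overlay at lean 0.363 matches the pointer. Prong A at about (136,340) lies nearest the 0.33 marks and prong B at about (263,500) lies on the 0.36 marks. I'll add this view to the fit and check its sensitivity.

Create fit2.py:
```python
import re
src=open('fit.py').read().split('r=least_squares')[0]
src=src.replace("def res(","""V.append(dict(C=load('c6.npz'),tcp=[.5563,-.2421,.2357],yaw=.0095,lean=.363,rim=[],A=px([(136,300),(136,370)],16,(351,342)),B=px([(264,465),(261,530)],16,(351,342)),P=px([(191,200),(186,260),(181,330)],16,(351,342))))
def res(""",1).replace("(f-12)/1.5,(s-9.5)/.5]","(f-FM)/FS,(s-9.5)/SS]+[(v[4+2*i+j]-v[6+j])/1.0 for i in range(4) for j in(0,1)]").replace("56)/3","RM)/RS")
exec(src)
for FM,FS,SS,RM,RS in[(12,1.5,.5,56,3),(12,5,2,54,2),(12,5,2,52,2),(12,5,2,56,50),(12,.1,1,56,50),(13,.1,1,56,50)]:
  r=least_squares(res,[.35,12,16,9.5]+[0]*8,loss='soft_l1');print((FM,FS,SS,RM,RS),r.x[:4].round(3),np.sqrt(np.linalg.inv(r.jac.T@r.jac)[0,0]).round(3),round(r.cost,1))
```

```bash
python3 fit2.py
```

```text
(12, 1.5, 0.5, 56, 3) [ 0.356 12.272 16.573  9.866] 0.02 22.4
(12, 5, 2, 54, 2) [ 0.354 12.159 16.563  9.96 ] 0.017 21.2
(12, 5, 2, 52, 2) [ 0.37  12.857 16.578  9.976] 0.017 19.5
(12, 5, 2, 56, 50) [ 0.415 14.609 16.684  9.967] 0.024 16.5
(12, 0.1, 1, 56, 50) [ 0.351 12.026 16.568  9.93 ] 0.01 20.3
(13, 0.1, 1, 56, 50) [ 0.374 13.019 16.593  9.955] 0.011 18.1
```

All sensible variants give 0.35–0.375, and the lean is 0.363. I'll hold briefly to confirm it is steady, then hand in.

>>> {"fn": "nudge_tcp", "kwargs": {"ticks": [[0,0,0,0,0,0],[0,0,0,0,0,0],[0,0,0,0,0,0],[0,0,0,0,0,0]]}}

```text
clock: 17.42
tcp_pos: [0.5563, -0.2421, 0.2357]
orientation: [-0.181, 0.984, 0.004, 0.0]
wrist_force: [1.8, 0.8, 8.3]
finger_gap: 0.0248
grip_force: 71.2
```

```bash
python3 -c "
from h import *
print(env.hand_in())"
```

```text
the job is handed in; nothing more can be done
None
```

I handed the job in at about 17 s with the gauge seated on the bar, still gripped and pressed on with about 13 N, and leaning 0.363 rad. I measured the index fork at about 0.36 ± 0.02 rad, so the pointer should be close to mid-gap, but the side camera was too coarse to confirm the exact centring by eye.

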